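Open the chemicals cage and hold its self-closing gate wide

TASK

A colleague needs to lift a jug out of the wire chemicals cage on the darkroom bench. First squeeze the thumb knob of the safety hook on the cage's roof against its fixed ear until the hook snaps over and stays off the gate; then squeeze the two plates of the gate's latch together and swing the gate out, past its half-open check, until it stands wide open. The gate closes by itself, so finish while holding it wide with the gripper, and leave the other things on the bench alone.

Things in the scene. Friction and masses are not known exactly. Their poses are not given: they have to be found in the camera images.
- cage: Fixed steel mesh cage full of jugs, 240 deep x 270 wide x 240 mm high. Origin: centre of its underside. x points from the gate side to the back, y along the shut gate from latch post to hinge post, z up. The gate hangs between the front posts in the plane x = -112 mm. The roof near the gate is a plate, top at z = 240, with hook and ear on it.
- hook_pinch (a point): Fixed point, 40 mm above the roof, to squeeze the hook with jaws centred here closing along cage y (axes as cage). Fixed ear: upright plate, 30 along x, 6 thick, 52 high, outer face at y = -12. Thumb knob of the hook: upright, round, 14 thick, top 53 above the roof, its outer side at y = +33 when hooked, +12 when off, x within 4 mm of here. Squeezed: 24 mm over both.
- safety_hook (a joint): Safety hook, rad: a flat claw 10 mm above the roof on an upright pivot near the gate. 0 = its nose in front of the gate's stud, 0.5 = swung fully off (stop). An over-centre spring pushes it back to 0 from below 0.25 and on to 0.5 from above. It takes about 6 N on the knob.
- gate_grip (a point): Point on the gate, z = 280, 164 mm from the hinge axis, to squeeze the latch with jaws centred here closing along the gate's y (axes as cage when shut; it swings with the gate). Two upright plates 30 along x, 6 thick, top 20 above here, foot 40 below: fixed one, outer face y = +17; trigger plate, outer face y = -31 at rest, -17 squeezed (34 mm over both). Bolt guide 24 below.
- squeeze_latch (a joint): Travel of trigger plate and bolt, m: 0 = bolt out (rest), 0.014 = fully squeezed (stop). The bolt is clear of the strike on the latch post beyond 0.011. A spring (6 N at rest, 11 N squeezed) sends it out again when let go.
- gate_swing (a joint): Angle of the gate, rad: 0 = shut, 1.45 = widest (stop). It opens towards cage -x: clockwise seen from above. A damped spring closes it (1 N at the latch when shut, 3 to 4 N when wide). A roller check must be overcome from about 0.5 to 0.7 (some 8 to 10 N at the latch); let go beyond it, the gate falls back to the check at about 0.8, half open. Wide open means beyond 1.2.
- gate_hinge (a point): Point on the gate's upright hinge axis, at the same height as gate_grip; fixed to the cage.
- gate: The gate leaf, a steel frame with welded mesh, 12 mm thick, 200 mm high, top of its rail 240 mm above the bench. Origin on the hinge axis at bench height; it reaches 226 mm along its own -y.
- jug: Bystander: white 1 litre jug standing on the bench, 92 x 62 x 200 mm, origin under its centre.
- beaker: Bystander: clear measuring beaker, 96 mm across, 150 mm high, origin under its centre.
- tongs: Bystander: print tongs lying flat, 190 mm long, 12 mm high, origin near the middle.

How it is judged:
On the way, in this order (a step that is already met when the one before it is completed fails the run):
1. the safety hook is swung off, with the latch not yet squeezed and the gate still shut (value of joint safety_hook above 0.4 rad and value of joint squeeze_latch below 0.006 m and value of joint gate_swing below 0.06 rad), for 0.1 s.
2. the latch is squeezed with the gate still shut (value of joint squeeze_latch above 0.01 m and value of joint gate_swing below 0.12 rad), for 0.1 s.
3. the gate is swung past its half-open check (value of joint gate_swing above 0.9 rad), for 0.1 s.
At the end, for the whole second after the job is handed in: The gate stands still at more than 1.2 rad (of 1.45) with the gripper's fingers bearing on it or on its latch with over 1 N, the safety hook is off (over 0.4 rad), and the bystanders have not been moved by 30 mm or tipped (value of joint gate_swing above 1.2 rad and value of joint safety_hook above 0.4 rad and contact force between the fingers and gate above 1 N and velocity of joint gate_swing between -0.15 and 0.15 rad/s); the arm keeps its last pose, push and grip.
It fails at once if the jug is moved 30 mm or tipped (distance of jug from where it was at the start of the episode above 0.03 m or angle between jug's own z axis and vertical above 0.3 rad).
It fails at once if the beaker is moved 30 mm or tipped (distance of beaker from where it was at the start of the episode above 0.03 m or angle between beaker's own z axis and vertical above 0.3 rad).
It fails at once if the tongs is moved 30 mm or tipped (distance of tongs from where it was at the start of the episode above 0.03 m or angle between tongs's own z axis and vertical above 0.3 rad).
It also fails if it takes over 42 s, if anything falls off the work surface, if the arm or the gripper's body presses on something with over 40 N, if the wrist force passes 120 N, or if a joint passes its speed limit or range.

ROBOT

A 7-joint arm with a two-finger parallel gripper is mounted at the origin on the work surface. World frame = base frame: x ahead of the robot, y to its left, z up, the work surface at z = 0. Lengths are in m, angles in rad, forces in N, time in s.
With the tool pointing down it reaches from about 0.4 to 0.85 m from the base axis. Payload 4.5 kg.
Tool frame: the origin (TCP) lies at the very end of the fingers, on their centre line; the grasp point (between the pads) lies 19 mm behind it (r.grip_point_offset is the distance from the TCP to the grasp point, in m); y points along the fingers, x is the direction in which the jaws open and shut, and the axes are right-handed (so a half turn about y gives the same grasp; the last joint's range is limited). The gripper opens to 88 mm and grips with 3 to 60 N. Pads are 18 mm wide; open, the fingers measure 123 mm over their backs; the gripper's body (75 mm by 187 mm) begins 45 mm behind the grasp point.
Start: joints at [1.157, 0.689, -0.195, 1.565, 0.157, 0.902, -0.215], TCP at [0.271, -0.563, 0.2] pointing down, gripper open.
Joint ranges: [-3.01, 3.01], [-0.46, 2.08], [-1.47, 1.51], [0.13, 2.56], [-1, 4.14], [0.04, 2.09], [-2.66, 2.66]. Speed limits (rad/s): [2.57, 2.57, 3.14, 3.14, 3.14, 3.14, 3.14].

INTERFACE

Orientations are given as a unit quaternion [x, y, z, w].
In Python, from plant import get_state, snapshot, camera_params, job, r gives the robot as it stands.
- The arm moves only by the tool carry_out, never from a script. Its arguments are lists of equal length, an entry for each row: "offset": the shift along the world's x, y, z in m, a list of three; "twist": the turn about the world's z in degrees. In form: {"offset": [[tx, ty, tz], ...], "twist": [twist, ...]}. A call has 1 to 8 rows; each row shifts and turns the commanded pose from where the row before left it; what a row does not reach is not made up. A row lasts 1/8 s, in which the tool goes at most 62.5 mm and 10.7 degrees, less where a joint would pass 70% of its speed; a pose out of reach is approached as far as the arm can. A call with a gripper value outside its range is refused whole. "grip" is the finger opening in m, from 0 to 0.0881, set as the call begins (left out, the last holds). The fingers move at their own pace and stop on an object; "newtons" is the grip in N (left out, the last holds). Time passes only in rows, so rows that do not move let the fingers close. It gives the time, the measured TCP pose, the force and the opening at its end, in the units of the state.
- get_state(): the state, without advancing time (a new reading comes with each control period).
- snapshot(name): name is "side" or "top" or "wrist"; returns the picture (400x640x3 uint8, red, green, blue); there is no depth.
- camera_params(name): a dict with "camera_matrix" (3x3 intrinsics, pixels), "eye" and "orientation" of the camera in the world. Camera axes: x right, y up, looking along -z (the intrinsics and any distortion apply to the point x, -y, -z); pixel columns grow to the right and rows downward; lengths in m; the calibration is good to about 2 mm. The wrist camera is an equidistant fisheye: a pixel r from the principal point sees the ray r / f radians off the axis. A picture is of the moment at which its call begins: read the wrist's pose just before it. camera_params takes no time and is no camera call; for the wrist camera it gives the pose at the moment of the call.
- job.finish_job(): hands the job in, once; it reports no verdict.
The state is a dict: "clock": time; "q": joint angles; "qd": joint speeds; "joint_torque": joint torques, N m; "tool_pos": TCP position; "eef_rot": TCP orientation; "contact_force": force on the tool from outside, world axes, zero at the start; "moment": the same for the moment, N m; "opening": opening from 0.0 (shut) to 1.0 (fully open).
Only numpy, scipy, OpenCV 4.12 (cv2) and the standard library are available. Lean on these libraries where they do the work, as an engineer would, in place of code of your own. Each camera call takes 0.05 s, during which the arm holds its last target. There are 200 camera calls.

## Working session

There is one attempt and no reset: what is moved stays moved. The work goes in short steps, Python scripts to look and compute and a tool call to move; the robot and the scene stay as the last step left them, time stands still between calls to the robot, and variables do not carry over. Pictures are saved under pics/ and viewed, about 8 in all and at most 12, crops included, and the job is handed in when it is done.

Besides the shell and the picture viewer there is one more tool, called after "Call:" as a command line: name --pt "numbers of a row" for each row, then --argument value for the rest. carry_out: Moves the arm, as the interface text tells. Its arguments: {"type":"object","properties":{"offset":{"type":"array"},"twist":{"type":"array"},"grip":{"type":"number"},"newtons":{"type":"number"}},"required":["offset","twist"]}

```bash
mkdir -p pics; ls
python3 - <<'E'
from plant import get_state, snapshot, camera_params
import cv2, numpy as np
print(get_state())
for n in ("side","top"):
    im=snapshot(n); cv2.imwrite(f"pics/{n}0.png",im[:,:,::-1]); print(n,camera_params(n))
print(camera_params("wrist"))
E
```

```text
pics
{'clock': 0.0, 'q': array([ 1.15682077,  0.68999144, -0.19452859,  1.5663306 ,  0.15734689,
        0.90248184, -0.21512179]), 'qd': array([ 8.98554956e-04,  1.89963349e-03, -9.44810182e-04,  8.24955920e-04,
       -1.07361065e-03,  1.07698624e-03, -9.23069151e-05]), 'joint_torque': array([-2.10167218e-04, -5.27568126e+01, -1.26681078e+00, -1.53430134e+01,
       -5.26062946e-02,  6.49484122e-03,  1.46730044e-04]), 'tool_pos': array([ 0.27024938, -0.56278512,  0.1989094 ]), 'eef_rot': array([-0.59825694,  0.37704932, -0.37590934,  0.5988444 ]), 'contact_force': array([-0.70238095, -0.73767558,  1.17650589]), 'moment': array([ 0.03912419, -0.03488693, -0.05696906]), 'opening': 0.996789360204158}
side {'camera_matrix': array([[390.24901758,   0.        , 323.89297465],
       [  0.        , 390.24901758, 194.55612269],
       [  0.        ,   0.        ,   1.        ]]), 'eye': array([ 1.28189056, -0.10353492,  1.05633089]), 'orientation': array([0.22964751, 0.25028476, 0.68695251, 0.64242961])}
top {'camera_matrix': array([[477.70101544,   0.        , 316.41884124],
       [  0.        , 477.70101544, 202.75590318],
       [  0.        ,   0.        ,   1.        ]]), 'eye': array([ 0.43293604, -0.14182592,  1.40805142]), 'orientation': array([-0.02895236,  0.03144911,  0.70842473, -0.70449068])}
{'camera_matrix': array([[309.70691629,   0.        , 318.31133123],
       [  0.        , 309.70691629, 192.80482544],
       [  0.        ,   0.        ,   1.        ]]), 'eye': array([ 0.33282952, -0.5341858 ,  0.38276092]), 'orientation': array([-0.11424501,  0.07238815, -0.5274328 ,  0.83876258])}
```

View pics/top0.png

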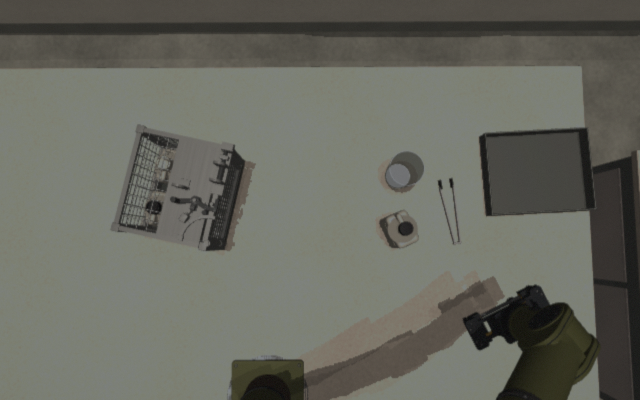

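View pics/side0.png

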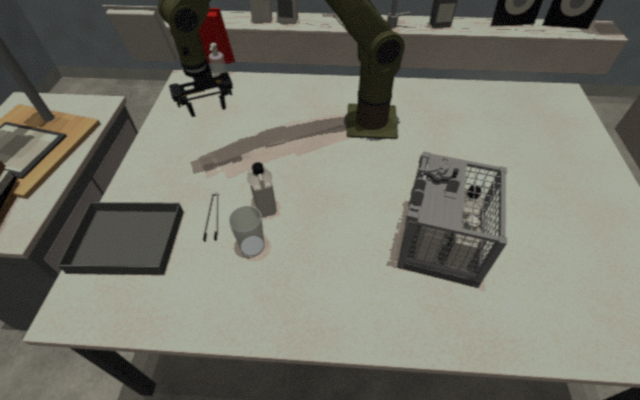

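The top view shows the cage with roof corners near (138,127), (232,145), (222,250) and (112,230), and the gate on its right side. The latch end is at the top and the hinge end at the bottom. The beaker is at (398,178), the jug at (400,230) and the tongs at (450,210). I'll enlarge the cage.

```bash
cat > h.py <<'E'
import numpy as np, cv2
from scipy.spatial.transform import Rotation as R
from plant import camera_params
def ray(n,u,v,p=None):
    p=p or camera_params(n); K=p["camera_matrix"]; x=(u-K[0,2])/K[0,0]; y=(v-K[1,2])/K[1,1]
    if n=="wrist":
        t=np.hypot(x,y); s=np.sin(t)/max(t,1e-9); d=np.array([x*s,-y*s,-np.cos(t)])
    else: d=np.array([x,-y,-1.])
    return np.array(p["eye"]), R.from_quat(p["orientation"]).apply(d)
def onplane(n,u,v,z,p=None):
    e,d=ray(n,u,v,p); return e+d*(z-e[2])/d[2]
E
python3 - <<'E'
import cv2,numpy as np
im=cv2.imread("pics/top0.png")[115:265,100:270]
im=cv2.resize(im,None,fx=4.4,fy=4,interpolation=cv2.INTER_CUBIC) if 0 else cv2.resize(im,None,fx=4,fy=4,interpolation=cv2.INTER_CUBIC)
im=cv2.convertScaleAbs(im,alpha=1.5)
cv2.imwrite("pics/topz.png",im)
E
```

```text
(no output)
```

View pics/topz.png

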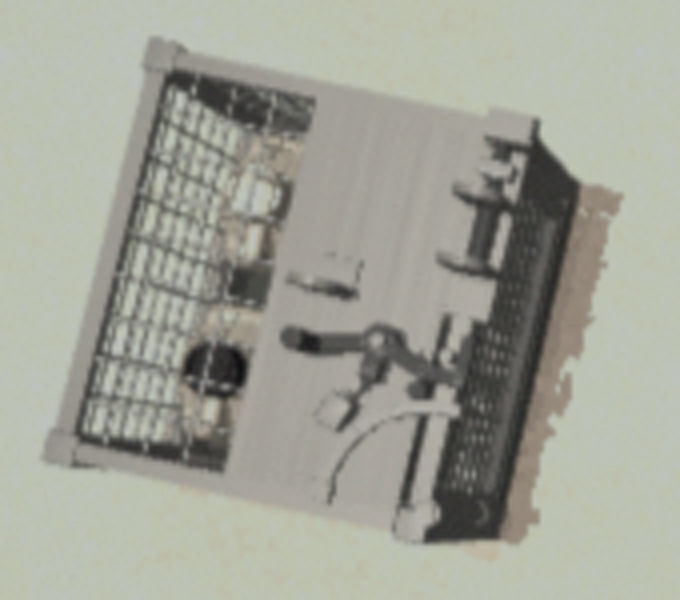

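The enlarged view (crop origin 100,115; 4x) shows:
- post caps at (163,52), (62,446), (512,125) and (415,520)
- latch plates at (480,188) and (468,262)
- ear at about (325,283)
- knob at (292,337)
- hook pivot at (380,338)

I'll convert these to world coordinates.

Run:
```python
from h import *
f=lambda u,v,z: onplane("top",100+(u+.5)/4-.5,115+(v+.5)/4-.5,z)[:2]
P=[f(163,52,.24),f(62,446,.24),f(512,125,.24),f(415,520,.24)]
for p in P: print(p.round(4))
print([round(np.linalg.norm(P[a]-P[b]),3) for a,b in((0,1),(2,3),(0,2),(1,3))])
c=sum(P)/4; ey=(P[1]-P[0]+P[3]-P[2]); ex=P[0]-P[2]+P[1]-P[3]
a1=np.arctan2(ey[1],ey[0])-np.pi/2; a2=np.arctan2(ex[1],ex[0]); print("c",c,"yaw",np.degrees([a1,a2]))
a=a2 ; a=(np.arctan2(np.sin(a1),np.cos(a1))+a2)/2
Ri=np.array([[np.cos(a),np.sin(a)],[-np.sin(a),np.cos(a)]])
for n,u,v,z in (("plateF",468,262,.3),("plateT",480,188,.3),("ear",325,283,.292),("knob",292,337,.293),("pivot",380,338,.265)):
    w=f(u,v,z); print(n,w.round(4),"cage",(Ri@(w-c)).round(4))
for n,u,v,z in (("beaker",398,178,.15),("jug",400,228,.2),("tongsA",440,184,.01),("tongsB",457,243,.01)): print(n,onplane("top",u,v,z).round(3))
```

```text
[0.7227 0.2901]
[0.4784 0.3453]
[0.6756 0.073 ]
[0.4322 0.1295]
[np.float64(0.25), np.float64(0.25), np.float64(0.222), np.float64(0.221)]
c [0.57722804 0.20946816] yaw [77.09252645 77.84148319]
plateF [0.5822 0.0868] cage [-0.1187 -0.0314]
plateT [0.6258 0.0803] cage [-0.1156 -0.0755]
ear [0.5712 0.1722] cage [-0.0376 -0.0022]
knob [0.5394 0.1907] cage [-0.0266  0.0329]
pivot [0.5412 0.1462] cage [-0.0695  0.0215]
beaker [ 0.606 -0.364  0.15 ]
jug [ 0.471 -0.357  0.2  ]
tongsA [ 0.606 -0.512  0.01 ]
tongsB [ 0.433 -0.557  0.01 ]
```

Call:
carry_out --pt "0 0 0.06" --pt "0 0.01 0.06" --pt "0.02 0.05 0.02" --pt "0.021 0.052 0" --pt "0.021 0.052 0" --pt "0.021 0.052 0" --pt "0.021 0.052 0" --pt "0.021 0.052 0" --twist '[0, 0, 4, 4, 4, 4, 4, 4]' --grip 0.088

```text
clock: 1.1
tool_pos: [0.3958, -0.2416, 0.3396]
eef_rot: [0.664, -0.243, 0.243, -0.664]
contact_force: [0.8, 0.7, 0.7]
opening: 1.001
```

Call:
carry_out --pt "0.021 0.052 0" --pt "0.021 0.052 0" --pt "0.021 0.052 0" --pt "0.021 0.052 0" --pt "0.021 0.052 0" --pt "0.021 0.052 0" --pt "0.021 0.052 0" --pt "0.021 0.052 0" --twist '[4, 4, 4, 4, 4, 4, 4, 0]'

```text
clock: 2.1
tool_pos: [0.564, 0.1738, 0.3392]
eef_rot: [0.703, -0.076, 0.076, -0.703]
contact_force: [1.1, 0.1, 1.2]
opening: 1.002
```

Call:
carry_out --pt "0 0 0" --pt "0 0 0" --twist '[0, 0]'

```text
clock: 2.35
tool_pos: [0.5633, 0.1717, 0.3391]
eef_rot: [0.704, -0.076, 0.076, -0.702]
contact_force: [-0.2, -0.2, 0.0]
opening: 0.996
```

Run:
```python
from h import *
from plant import get_state,snapshot
import json
s=get_state(); p=camera_params("wrist"); im=snapshot("wrist")
print(s["clock"],s["tool_pos"],R.from_quat(s["eef_rot"]).as_matrix().round(3),s["q"].round(2),s["contact_force"])
json.dump({k:np.array(v).tolist() for k,v in p.items()},open("w1.json","w"))
cv2.imwrite("pics/w1.png",cv2.convertScaleAbs(im[:,:,::-1],alpha=1.5)); print(p)
```

```text
2.35 [0.56334424 0.17169196 0.33910478] [[ 0.977 -0.001  0.214]
 [-0.214 -0.002  0.977]
 [-0.001 -1.    -0.002]] [-0.05  0.55 -0.57  1.46  0.3   1.23 -0.87] [-0.24630757 -0.19021074  0.02005232]
{'camera_matrix': array([[309.70691629,   0.        , 318.31133123],
       [  0.        , 309.70691629, 192.80482544],
       [  0.        ,   0.        ,   1.        ]]), 'eye': array([0.57874609, 0.23820089, 0.52274899]), 'orientation': array([-0.13538284,  0.0150449 , -0.10649231,  0.98493884])}
```

View pics/w1.png

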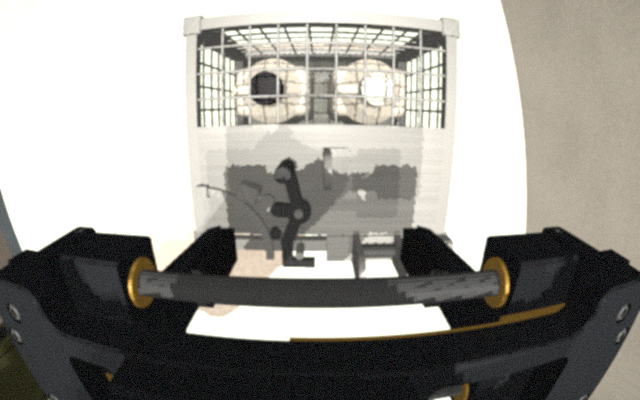

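The wrist view shows the hook from about (285,165) to (300,255), the ear near (328,160) and the latch plates near (338-395,250). The cage is square in the image, so the yaw is good. I'll zoom in on the hook.

Run:
```python
import cv2
im=cv2.imread("pics/w1.png")[120:280,220:420]
cv2.imwrite("pics/w1z.png",cv2.resize(im,None,fx=3.75,fy=3.75,interpolation=cv2.INTER_CUBIC))
```

```text
(no output)
```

View pics/w1z.png

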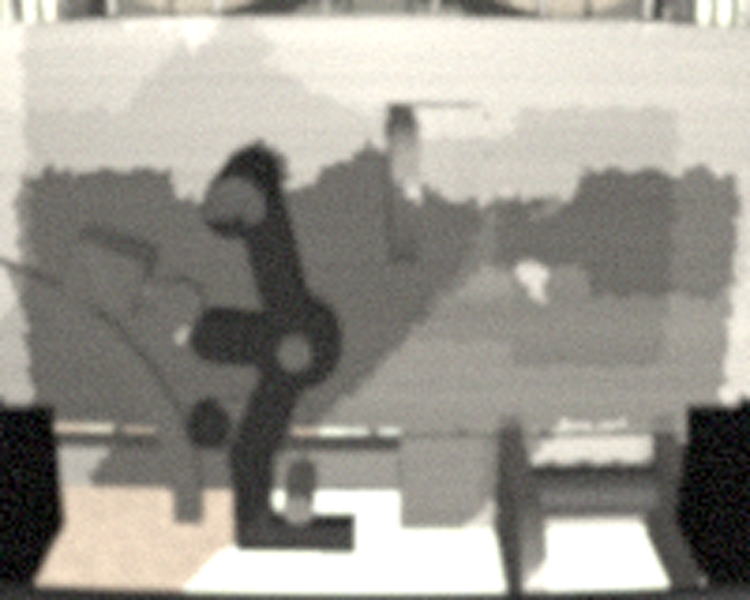

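Zoomed (origin 220,120; 3.75x): the knob top is at (232,204), the ear's top face is centred near (402,183), and the latch plates are at x of about 513 and 665.

Run:
```python
from h import *
import json
p=json.load(open("w1.json")); p={k:np.array(v) for k,v in p.items()}
a=np.radians(77.5); c=np.array([.5772,.2095]); ex=np.array([np.cos(a),np.sin(a)]); ey=np.array([-ex[1],ex[0]])
M=np.stack([ex,ey]); W={}
for n,u,v,z in (("knob",232,204,.293),("ear",402,183,.292),("pivot",295,352,.252),("plF",513,520,.3),("plT",668,520,.3)):
    w=onplane("wrist",220+(u+.5)/3.75-.5,120+(v+.5)/3.75-.5,z,p)[:2]; W[n]=w; print(n,w.round(4),"cage",(M@(w-c)).round(4))
for n,u,v in (("bl",195,25),("br",450,26)):
    w=onplane("wrist",u,v,.24,p)[:2]; print(n,w.round(4),(M@(w-c)).round(4))
```

```text
knob [0.5406 0.1958] cage [-0.0213  0.0328]
ear [0.5752 0.1924] cage [-0.0171 -0.0017]
pivot [0.5399 0.1486] cage [-0.0675  0.0232]
plF [0.5836 0.1167] cage [-0.0892 -0.0264]
plT [0.6173 0.1083] cage [-0.0901 -0.0611]
bl [0.4824 0.348 ] [0.1146 0.1225]
br [0.7204 0.2961] [ 0.1155 -0.1211]
```

Call:
carry_out --pt "0.003 0.02 0" --pt "0 0 -0.03" --pt "0 0 -0.03" --pt "0 0 -0.018" --pt "0 0 0" --twist '[0, 0, 0, 0, 0]'

```text
clock: 3.02
tool_pos: [0.5659, 0.1924, 0.2607]
eef_rot: [0.703, -0.077, 0.075, -0.703]
contact_force: [-0.5, 1.1, 0.7]
opening: 0.997
```

Call:
carry_out --pt "0 0 0" --pt "0 0 0" --pt "0 0 0" --pt "0 0 0" --pt "0 0 0" --pt "0 0 0" --pt "0 0 0" --pt "0 0 0" --twist '[0, 0, 0, 0, 0, 0, 0, 0]' --grip 0.015 --newtons 25

```text
clock: 4.03
tool_pos: [0.5666, 0.1926, 0.2617]
eef_rot: [0.703, -0.076, 0.076, -0.703]
contact_force: [-0.3, 1.0, -0.5]
opening: 0.173
```

The fingers closed to about 15 mm, less than the 24 mm expected over the ear and knob, so I may have missed them. I'll look.

Run:
```python
from h import *
from plant import get_state,snapshot
im=snapshot("wrist")[:,:,::-1]
A=cv2.resize(cv2.convertScaleAbs(im[120:330,200:440],alpha=1.5),None,fx=2.5,fy=2.5,interpolation=cv2.INTER_CUBIC)
cv2.imwrite("pics/w2z.png",A)
```

```text
(no output)
```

View pics/w2z.png

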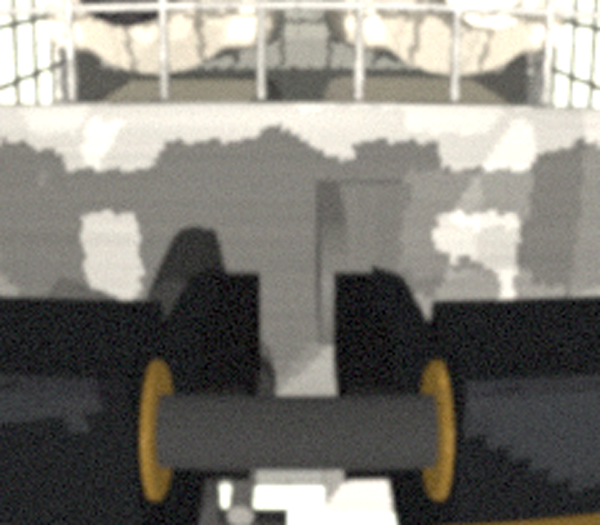

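The view shows the knob at about (185,260), just behind the left finger. The ear strip is at (318-345, 180-340), also reaching further back than the fingers. I seem to be too far forward in cage -x, so I'll check the numbers.

```bash
cat >> h.py <<'E'
a=np.radians(77.5); c0=np.array([.5772,.2095]); ex=np.array([np.cos(a),np.sin(a)]); ey=np.array([-ex[1],ex[0]]); M=np.stack([ex,ey])
def cw(x,y,z): return np.append(c0+x*ex+y*ey,z)
def wc(p): return np.append(M@(np.asarray(p)[:2]-c0),p[2])
def proj(n,P,p=None):
    p=p or camera_params(n); K=p["camera_matrix"]; v=R.from_quat(p["orientation"]).inv().apply(np.asarray(P)-p["eye"]); x,y,z=v[0],-v[1],-v[2]
    if n=="wrist":
        r=np.hypot(x,y); s=np.arctan2(r,z)/max(r,1e-9); return np.array([K[0,0]*x*s+K[0,2],K[1,1]*y*s+K[1,2]])
    return np.array([K[0,0]*x/z+K[0,2],K[1,1]*y/z+K[1,2]])
E
python3 - <<'E'
from h import *
from plant import get_state
import json
s=get_state(); t=s["tool_pos"]; print("tcp cage",wc(t).round(4))
pw=camera_params("wrist"); p1={k:np.array(v) for k,v in json.load(open("w1.json")).items()}
zz=lambda q:((q-[200,120])*2.5).round(0)
for dy in(-.0075,.0075):
    for z in(.261,.28,.31): 
        P=wc(t); print("finger back corner",dy,z,zz(proj("wrist",cw(P[0]+.009,P[1]+dy,z),pw)))
def tri(o1,d1,o2,d2):
    d1=d1/np.linalg.norm(d1);d2=d2/np.linalg.norm(d2); A=np.stack([d1,-d2],1); k=np.linalg.lstsq(A,o2-o1,rcond=None)[0]
    a,b=o1+k[0]*d1,o2+k[1]*d2; return (a+b)/2,np.linalg.norm(a-b)
f1=lambda u,v: ray("wrist",220+(u+.5)/3.75-.5,120+(v+.5)/3.75-.5,p1)
ft=lambda u,v: ray("top",100+(u+.5)/4-.5,115+(v+.5)/4-.5)
for n,a_,b_ in (("knob",(232,204),(292,337)),("pivot",(295,352),(380,338))):
    X,e=tri(*f1(*a_),*ft(*b_)); print(n,wc(X).round(4),e.round(4))
for n,(u,v),z in (("knobfoot",(265,150),.25),("ear topend",(402,105),.292),("ear topend as foot",(402,105),.24),("ear botend",(402,260),.292)):
    e,d=f1(u,v); print(n,wc(e+d*(z-e[2])/d[2]).round(4))
for x in(-.02,-.04): 
    for zt in(.24,.292): print("ear proj top zoom",x,zt,[((proj("top",cw(x+dx,-.002,zt))-[100,115])*4).round() for dx in(-.015,.015)], "w1",[((proj("wrist",cw(x+dx,-.002,zt),p1)-[220,120])*3.75).round() for dx in(-.015,.015)])
E
```

```text
tcp cage [-0.0188  0.0066  0.2617]
finger back corner -0.0075 0.261 [323. 211.]
finger back corner -0.0075 0.28 [326. 237.]
finger back corner -0.0075 0.31 [332. 290.]
finger back corner 0.0075 0.261 [263. 211.]
finger back corner 0.0075 0.28 [260. 237.]
finger back corner 0.0075 0.31 [253. 289.]
knob [-0.0235  0.0333  0.2837] 0.0014
pivot [-0.0667  0.0221  0.2549] 0.002
knobfoot [-0.0174  0.0298  0.25  ]
ear topend [-0.0012 -0.0016  0.292 ]
ear topend as foot [-0.0078 -0.003   0.24  ]
ear botend [-0.0332 -0.0018  0.292 ]
ear proj top zoom -0.02 0.24 [array([343., 291.]), array([295., 281.])] w1 [array([396., 212.]), array([397.,  92.])]
ear proj top zoom -0.02 0.292 [array([319., 281.]), array([269., 270.])] w1 [array([401., 267.]), array([403., 122.])]
ear proj top zoom -0.04 0.24 [array([375., 298.]), array([327., 288.])] w1 [array([395., 289.]), array([396., 172.])]
ear proj top zoom -0.04 0.292 [array([352., 288.]), array([302., 277.])] w1 [array([400., 358.]), array([402., 220.])]
```

Run:
```python
from h import *
from plant import get_state,snapshot
pw=camera_params("wrist"); zz=lambda q:((q-[200,120])*2.5).round(0)
for y in(.033,.012):
  for z in (.25,.293): print("knob",y,z,zz(proj("wrist",cw(-.022,y,z),pw)))
for y in (-.012,-.006,0): print("ear",y,[zz(proj("wrist",cw(x,y+.007,z),pw)).tolist() for x in(-.005,-.035) for z in(.24,.292)])
for z in(.261,.28,.30): print(z,[wc(onplane("wrist",200+u/2.5,120+273/2.5,z,pw)).round(4) for u in(260,335)])
s=snapshot("side")[:,:,::-1]; t=snapshot("top")[:,:,::-1]
S=cv2.resize(s[130:280,380:530],(400,400),interpolation=cv2.INTER_CUBIC); T=cv2.resize(t[115:265,120:270],(400,400),interpolation=cv2.INTER_CUBIC)
cv2.imwrite("pics/st.png",cv2.convertScaleAbs(np.hstack([S,T]),alpha=1.6))
```

```text
knob 0.033 0.25 [196. 241.]
knob 0.033 0.293 [172. 308.]
knob 0.012 0.25 [273. 242.]
knob 0.012 0.293 [268. 310.]
ear -0.012 [[336.0, 171.0], [348.0, 235.0], [334.0, 273.0], [344.0, 360.0]]
ear -0.006 [[314.0, 171.0], [320.0, 235.0], [313.0, 273.0], [318.0, 360.0]]
ear 0 [[292.0, 171.0], [291.0, 234.0], [292.0, 273.0], [291.0, 360.0]]
0.261 [array([-0.0265,  0.0151,  0.261 ]), array([-0.0265, -0.0042,  0.261 ])]
0.28 [array([-0.0187,  0.0142,  0.28  ]), array([-0.0187, -0.0031,  0.28  ])]
0.3 [array([-0.0105,  0.0132,  0.3   ]), array([-0.0105, -0.002 ,  0.3   ])]
```

View pics/st.png

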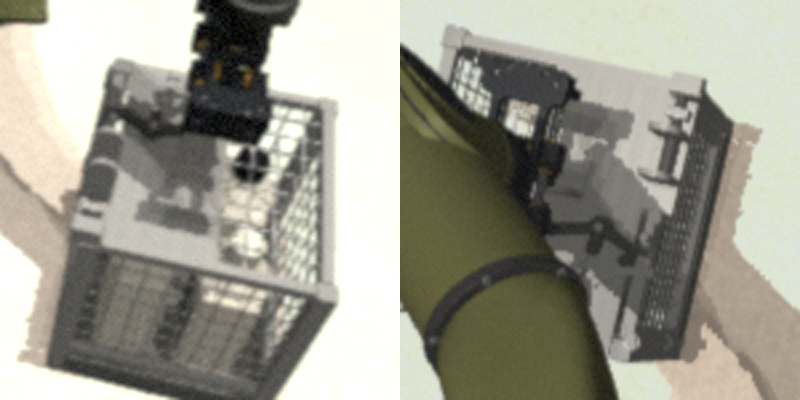

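Run:
```python
from h import *
import json
p1={k:np.array(v) for k,v in json.load(open("w1.json")).items()}
T=wc([.5633,.1717,.3391])
for z in(.339,.36,.38): print("w1 tip corner",z,[proj("wrist",cw(T[0]+.009,T[1]+d,z),p1).round() for d in(.044,-.044)])
zs=lambda q:((q-[380,130])/.375).round()
for z in(.261,.28,.30,.325,.36): print("side",z,[zs(proj("side",cw(-.0188+dx,.0066+dy,z))).tolist() for dx,dy in((0,0),(.0375,-.09),(-.0375,-.09))])
print("side roof knob/ear",zs(proj("side",cw(-.022,.033,.293))),zs(proj("side",cw(-.02,-.002,.292))))
```

```text
w1 tip corner 0.339 [array([248., 204.]), array([387., 205.])]
w1 tip corner 0.36 [array([240., 216.]), array([394., 216.])]
w1 tip corner 0.38 [array([231., 229.]), array([403., 229.])]
side 0.261 [[196.0, 146.0], [229.0, 223.0], [149.0, 205.0]]
side 0.28 [[201.0, 134.0], [234.0, 211.0], [153.0, 193.0]]
side 0.3 [[206.0, 120.0], [240.0, 197.0], [158.0, 180.0]]
side 0.325 [[212.0, 102.0], [248.0, 180.0], [164.0, 163.0]]
side 0.36 [[222.0, 77.0], [259.0, 155.0], [173.0, 137.0]]
side roof knob/ear [203. 106.] [202. 131.]
```

Run:
```python
from h import *
t=np.array([.2702,-.5628]); d=np.array([.433,-.901])
for z in(.199,.22,.24): print(z,[proj("side",np.append(t+k*d,z)).round(1).tolist() for k in(.053,-.053)])
g=cv2.cvtColor(cv2.imread("pics/side0.png"),cv2.COLOR_BGR2GRAY)
m=(g[60:130,165:245]<70).astype(np.uint8)
for u in list(range(184,204,2))+list(range(216,236,2)):
    r=np.where(m[:,u-165])[0]; print(u, r.max()+60 if len(r) else None,end="; ")
```

```text
0.199 [[195.5, 124.4], [226.6, 116.8]]
0.22 [[193.9, 119.5], [225.4, 111.9]]
0.24 [[192.3, 114.7], [224.2, 107.1]]
184 104; 186 104; 188 108; 190 112; 192 115; 194 115; 196 97; 198 97; 200 96; 202 96; 216 86; 218 92; 220 99; 222 107; 224 108; 226 94; 228 93; 230 93; 232 70; 234 70;
```

The camera evidence agrees in three places: the start side view, the wrist view with the jaws open, and the wrist view with them closed. The real fingertips sit about 40 mm above the reported TCP, so the fingers closed just over the ear and knob. I'll open, lower 40 mm in small steps while watching the force, and squeeze again.

Call:
carry_out --pt "0 0 0" --pt "0 0 0" --pt "0 0 0" --pt "0 0 0" --pt "0 0 -0.01" --pt "0 0 -0.01" --pt "0 0 0" --twist '[0, 0, 0, 0, 0, 0, 0]' --grip 0.088

```text
clock: 5.05
tool_pos: [0.5781, 0.1921, 0.2526]
eef_rot: [-0.701, 0.069, -0.087, 0.705]
contact_force: [11.7, -10.5, 47.8]
opening: 0.94
```

Call:
carry_out --pt "-0.001 -0.001 -0.01" --pt "0 0 -0.009" --pt "0 0 0" --twist '[0, 0, 0]'

```text
clock: 5.42
tool_pos: [0.5644, 0.1909, 0.2213]
eef_rot: [0.704, -0.077, 0.075, -0.702]
contact_force: [-0.8, 0.2, 0.4]
opening: 0.999
```

Call:
carry_out --pt "0 0 0" --pt "0 0 0" --pt "0 0 0" --pt "0 0 0" --pt "0 0 0" --pt "0 0 0" --pt "0 0 0" --pt "0 0 0" --twist '[0, 0, 0, 0, 0, 0, 0, 0]' --grip 0.015 --newtons 25

```text
clock: 6.42
tool_pos: [0.5668, 0.1931, 0.2228]
eef_rot: [-0.702, 0.075, -0.077, 0.704]
contact_force: [3.1, 4.2, -4.0]
opening: 0.255
```

The jaws stopped at 22.5 mm, so this squeezed the ear and knob. Now open fully, then lift and look.

Call:
carry_out --pt "0 0 0" --pt "0 0 0" --pt "0 0 0" --pt "0 0 0" --pt "0 0 0" --pt "0 0 0" --pt "0 0 0" --pt "0 0 0" --twist '[0, 0, 0, 0, 0, 0, 0, 0]' --grip 0.088

```text
clock: 7.42
tool_pos: [0.5656, 0.1916, 0.2227]
eef_rot: [-0.703, 0.076, -0.076, 0.703]
contact_force: [0.2, -0.8, -0.2]
opening: 0.998
```

Call:
carry_out --pt "0 0 0.04" --pt "0.005 0.025 0.05" --pt "0.005 0.025 0.04" --pt "0 0 0" --pt "0 0 0" --twist '[0, 0, 0, 0, 0]'

```text
clock: 8.05
tool_pos: [0.5753, 0.2406, 0.3517]
eef_rot: [0.704, -0.076, 0.076, -0.702]
contact_force: [0.4, -0.1, -0.2]
opening: 1.0
```

Run:
```python
from h import *
from plant import get_state,snapshot
import json
s=get_state(); p=camera_params("wrist"); im=snapshot("wrist")[:,:,::-1]
print(s["clock"],s["tool_pos"],s["contact_force"],s["opening"])
json.dump({k:np.array(v).tolist() for k,v in p.items()},open("w3.json","w"))
cv2.imwrite("pics/w3.png",cv2.convertScaleAbs(cv2.resize(im[100:300,220:420],None,fx=3,fy=3,interpolation=cv2.INTER_CUBIC),alpha=1.5))
```

```text
8.05 [0.57527826 0.24061128 0.35172225] [ 0.37015256 -0.11117133 -0.19042475] 0.9995145992674852
```

View pics/w3.png

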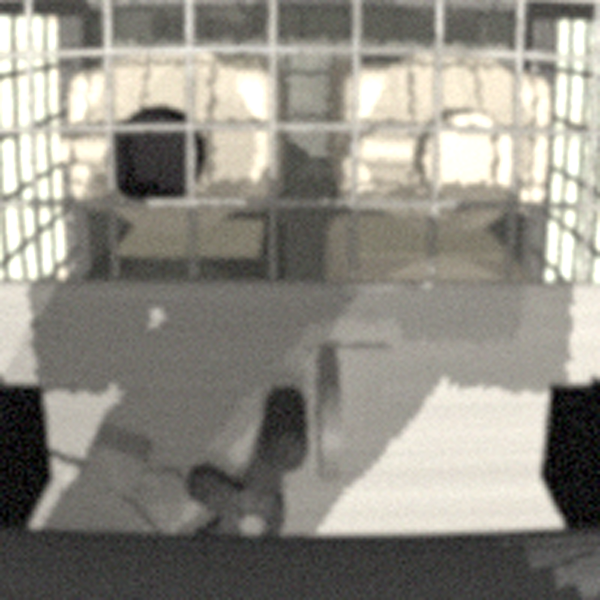

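The picture shows the knob (290,445) now sitting right beside the ear (325,410), so the hook has snapped over and stays off. Next I move above the latch and descend.

Call:
carry_out --pt "0.006 -0.038 0" --pt "0.006 -0.038 0" --pt "0.006 -0.038 0" --pt "0.005 -0.037 0" --pt "0 0 0" --pt "0 0 -0.03" --pt "0 0 -0.03" --pt "0 0 0" --twist '[0, 0, 0, 0, 0, 0, 0, 0]'

```text
clock: 9.1
tool_pos: [0.5963, 0.0904, 0.29]
eef_rot: [0.704, -0.078, 0.073, -0.702]
contact_force: [-0.6, -0.8, 0.5]
opening: 1.001
```

Call:
carry_out --pt "0 0 -0.02" --pt "0 0 -0.02" --pt "0 0 -0.015" --pt "0 0 -0.01" --pt "0 0 0" --twist '[0, 0, 0, 0, 0]'

```text
clock: 9.72
tool_pos: [0.5984, 0.0907, 0.2275]
eef_rot: [0.703, -0.076, 0.076, -0.703]
contact_force: [-0.6, -0.5, 0.1]
opening: 1.0
```

Run:
```python
from h import *
from plant import get_state,snapshot
s=get_state(); print(s["clock"],s["tool_pos"],wc(s["tool_pos"]),s["contact_force"],s["q"].round(2))
t=snapshot("top")[:,:,::-1]; w=snapshot("wrist")[:,:,::-1]
T=cv2.resize(t[115:265,150:300],(400,400),interpolation=cv2.INTER_CUBIC); W=cv2.resize(w[100:300,220:420],(400,400),interpolation=cv2.INTER_CUBIC)
cv2.imwrite("pics/g1.png",cv2.convertScaleAbs(np.hstack([T,W]),alpha=1.6))
```

```text
9.725 [0.59843929 0.09066898 0.22745153] [-0.11141723 -0.04645558  0.22745153] [-0.62461449 -0.4554747   0.10440859] [ 0.07  0.67 -0.53  1.58  0.38  1.   -0.79]
```

View pics/g1.png

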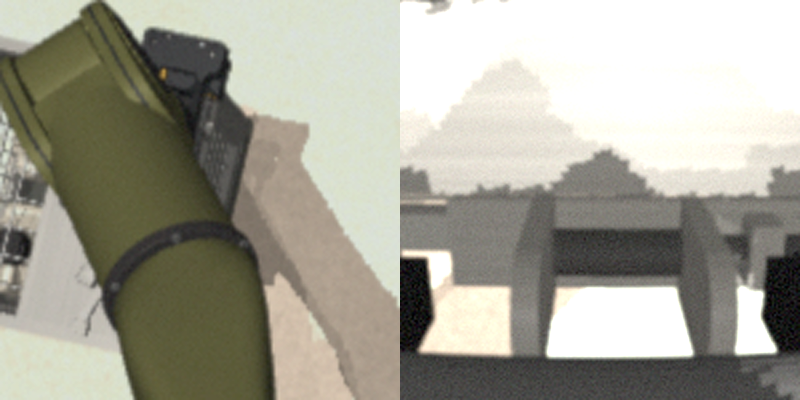

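The wrist view shows both latch plates between the fingers: the fixed plate at 515-555, the trigger plate at 685-735, with the fingers at 430 and 765. Squeeze.

Call:
carry_out --pt "0.001 0 0" --pt "0 0 0" --pt "0 0 0" --pt "0 0 0" --pt "0 0 0" --pt "0 0 0" --pt "0 0 0" --pt "0 0 0" --twist '[0, 0, 0, 0, 0, 0, 0, 0]' --grip 0.026 --newtons 50

```text
clock: 10.82
tool_pos: [0.5973, 0.0914, 0.2278]
eef_rot: [0.703, -0.077, 0.074, -0.703]
contact_force: [-6.4, 0.6, 3.2]
opening: 0.376
```

Run:
```python
from h import *
from plant import get_state
s=get_state(); P=s["tool_pos"]; print(s["clock"],P,s["opening"]*.0881,s["contact_force"])
H=cw(-.112,.1175,0); print("hinge",H)
L=.164; a0=np.radians(-12.5)
for k in range(0,14):
    th=k*.105; p=H[:2]+L*np.array([np.cos(a0-th),np.sin(a0-th)]); 
    if k: print(k,round(th,3),p.round(4),(p-q).round(4))
    q=p
```

```text
10.825 [0.59729985 0.09135075 0.22782991] 0.03315946086977262 [-6.44132474  0.57986409  3.23025977]
hinge [0.43824398 0.1255865  0.        ]
1 0.105 [0.5938 0.0735] [-0.0046 -0.0166]
2 0.21 [0.5874 0.0575] [-0.0063 -0.016 ]
3 0.315 [0.5795 0.0422] [-0.008  -0.0153]
4 0.42 [0.57   0.0279] [-0.0095 -0.0143]
5 0.525 [0.559  0.0146] [-0.011  -0.0133]
6 0.63 [0.5467 0.0026] [-0.0123 -0.012 ]
7 0.735 [ 0.5332 -0.0081] [-0.0135 -0.0107]
8 0.84 [ 0.5187 -0.0173] [-0.0145 -0.0092]
9 0.945 [ 0.5033 -0.025 ] [-0.0154 -0.0076]
10 1.05 [ 0.4871 -0.031 ] [-0.0161 -0.006 ]
11 1.155 [ 0.4704 -0.0352] [-0.0167 -0.0043]
12 1.26 [ 0.4534 -0.0377] [-0.017  -0.0025]
13 1.365 [ 0.4362 -0.0384] [-0.0172 -0.0007]
```

The jaws stopped at 33 mm, so the latch is fully squeezed. I'll swing along the arc at 3° per row.

Call:
carry_out --pt "-0.002 -0.008 0" --pt "-0.003 -0.008 0" --pt "-0.003 -0.008 0" --pt "-0.003 -0.008 0" --pt "-0.004 -0.008 0" --pt "-0.004 -0.008 0" --pt "-0.005 -0.007 0" --pt "-0.005 -0.007 0" --twist '[-3, -3, -3, -3, -3, -3, -3, -3]'

```text
clock: 11.82
tool_pos: [0.5697, 0.03, 0.2278]
eef_rot: [-0.671, 0.221, -0.22, 0.672]
contact_force: [-4.0, 3.7, 0.6]
opening: 0.377
```

Call:
carry_out --pt "-0.006 -0.007 0" --pt "-0.006 -0.007 0" --pt "-0.006 -0.006 0" --pt "-0.006 -0.006 0" --pt "-0.007 -0.005 0" --pt "-0.007 -0.005 0" --pt "-0.007 -0.005 0" --pt "-0.007 -0.005 0" --twist '[-3, -3, -3, -3, -3, -3, -3, -3]'

```text
clock: 12.82
tool_pos: [0.5182, -0.016, 0.2278]
eef_rot: [-0.61, 0.357, -0.356, 0.612]
contact_force: [-1.9, 8.5, -0.4]
opening: 0.375
```

Call:
carry_out --pt "-0.008 -0.004 0" --pt "-0.008 -0.004 0" --pt "-0.008 -0.003 0" --pt "-0.008 -0.003 0" --pt "-0.008 -0.002 0" --pt "-0.008 -0.002 0" --pt "-0.0085 -0.0015 0" --pt "-0.0085 -0.001 0" --twist '[-3, -3, -3, -3, -3, -3, -3, -3]'

```text
clock: 13.82
tool_pos: [0.4541, -0.0365, 0.2278]
eef_rot: [-0.523, 0.475, -0.475, 0.525]
contact_force: [1.5, 8.0, -3.6]
opening: 0.374
```

Call:
carry_out --pt "-0.0085 0 0" --pt "-0.0085 0 0" --pt "0 0 0" --pt "0 0 0" --pt "0 0 0" --pt "0 0 0" --twist '[-3, -3, 0, 0, 0, 0]'

```text
clock: 14.58
tool_pos: [0.4372, -0.0373, 0.2278]
eef_rot: [0.498, -0.502, 0.502, -0.499]
contact_force: [0.8, 6.5, -2.9]
opening: 0.378
```

Run:
```python
from h import *
from plant import get_state,snapshot
s=get_state(); P=s["tool_pos"]; H=cw(-.112,.1175,0); d=P[:2]-H[:2]
X=R.from_quat(s["eef_rot"]).apply([1,0,0]); A=lambda v:np.radians(-12.5)-np.arctan2(v[1],v[0])
print(s["clock"],P,"opening mm",s["opening"]*88.1,"F",s["contact_force"],"M",s["moment"],"swing by pos",A(d),"by yaw",A(X),"r",np.hypot(*d),s["q"].round(2),abs(s["qd"]).max())
t=snapshot("top")[:,:,::-1]; sd=snapshot("side")[:,:,::-1]
T=cv2.resize(t[100:300,110:310],(400,400),interpolation=cv2.INTER_CUBIC); S=cv2.resize(sd[110:310,330:530],(400,400),interpolation=cv2.INTER_CUBIC)
cv2.imwrite("pics/f1.png",cv2.convertScaleAbs(np.hstack([T,S]),alpha=1.6)); cv2.imwrite("pics/f1top.png",t)
```

```text
14.575 [ 0.4371523  -0.03732721  0.22780206] opening mm 33.267491708564975 F [ 0.75385335  6.5091479  -2.89622389] M [ 0.75286269 -0.30772793  0.29361486] swing by pos 1.359331075516098 by yaw 1.3594021875032984 r 0.1629173710116514 [ 0.1   0.41 -0.17  2.06  0.11  0.67 -1.72] 0.000743640751244823
```

View pics/f1.png

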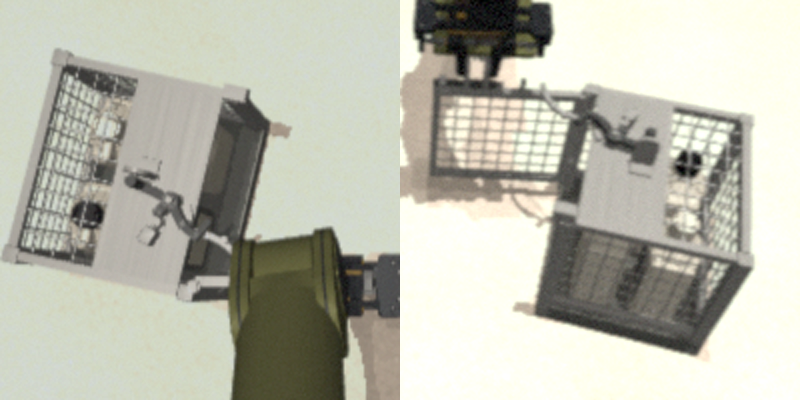

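The pictures show the gate wide open at about 1.36 rad with its latch plates held in the fingers. The opened cage front is clear, and the hook knob is still against the ear, so it is off. I'll hand in.

```bash
python3 -c "
from plant import job; print(job.finish_job())"
```

```text
the job is handed in; nothing more can be done
None
```

The job is handed in: the safety hook is off, and the gripper is holding the gate wide open by its squeezed latch. No verdict was reported.

**What I did**
- I squeezed the hook's knob against the ear until the jaws stopped at about 22.5 mm. A wrist picture then showed the knob resting beside the ear.
- I squeezed the latch with the gate shut, and the jaws stopped at about 33 mm. I then swung the gate along its arc, past the check.

**Last checks (14.6 s on the clock)**
- **Gate angle:** both the tool position and the tool yaw give about 1.36 rad, and the arm was at rest.
- **Hold:** the jaws were still at 33.3 mm on the plates, set to a 50 N grip, with about 7 N felt at the wrist.
- **Pictures:** the top and side views show the gate wide open and the hook still off.
- **Bystanders:** I did not re-measure them at the end. The arm only passed above the jug, beaker and tongs on the way in, and no contact was felt there.

**What disagreed or went wrong**
- **Fingertip height:** the real fingertips are about 40 mm above the reported tool point, as three camera views showed. My first squeeze closed on nothing above the hook, so I lowered the later grasps by 40 mm.
- **Contact with the hook:** on re-lowering I moved before the jaws had fully opened. The force reading reached about 48 N there, presumably a finger on the ear or knob, and cleared at once. I did not confirm that it was a finger and not the gripper's body, for which the limit is 40 N.

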